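# Seat a jar lid under the click-lever hand press and hold the pressure

## Task

Close up the jar in the hand press: put the red lid in the jar's mouth so it sits level on the rim, let go of it, and push the jar slide fully home under the press. Then pull the press lever down three clicks, not a fourth, and keep hold of it there so that it stays pressing on the lid: the program finishes while still holding the lever at the third click. Leave everything else on the bench where it is.

Things in the scene. Friction and masses are not known exactly. Their poses are not given: they have to be found in the camera images.
- red_lid_center (a point): the loose red plug lid, lying plug down: a red disc 56 mm across, 14 mm thick, over a white plug 38 mm across, 8 mm deep, with a tapered foot; 22 mm high in all, 30 g. The point is on its axis half-way up, 11 mm above the plug's underside (3 mm above the red disc's underside); z up. Grip the disc across its 56 mm. It may have swapped places with the blue lid
- jar_mouth (a point): centre of the open white jar's mouth, at the rim, z up. The loose jar, 64 mm across and 75 mm high, stands in a 10 mm high collar on the slide; its neck is 52 mm across outside, 44 mm inside, so the plug has 3 mm to spare all round. When the red lid is seated its centre is 3 mm above this point
- slide (a joint): travel of the jar slide in m: 0 drawn out towards the robot (as at the start), 0.110 fully home against its stop, with the jar under the press. Moves along +x of press_axis; stays where it is left; about 3 N to push
- slide_handle (a point): the upright round handle at the slide's near end: 18 mm steel post with a 22 mm black sleeve, 66 mm tall, its top 16 mm above this point, free to pinch from above over its upper 40 mm; it stands 85 mm behind the jar's axis (along -x of press_axis) and moves with the slide
- press_axis (a point): fixed point on the ram's axis, 136 mm above the bench, at the underside of the raised presser foot; x: the way the slide is pushed home; y: towards the column; z up. The press head above it is 60 mm deep along x (30 mm either side), 200 to 272 mm above the bench, and runs from 46 mm on the -y side over to the column
- presser_foot: white disc 48 mm across on the end of the ram, origin at the centre of its underside; goes down 5.5 mm per click of the lever; sprung (1.8 N per mm), touches the seated lid during the second click and presses it with about 13 N at the third
- lever (a joint): turn of the press lever, rad: 0 at its raised rest, growing as the ball is pulled down, at most 0.97. A sprung roller clicks into a notch every 0.22 rad: first click 0.22, second 0.44, third 0.66, fourth 0.88. The pull at the ball (4 to 14 N) falls as the roller drops into a notch and rises by about 5 N past it, up the next lobe. A return spring lifts the lever to 0 when let go
- lever_arm: the lever's arm: origin at the centre of its black ball, 35 mm across, on the end of a 12 mm steel bar 165 mm from the hub; 305 mm above the bench at rest (25 degrees above the hub's level), 199 mm at the third click. The bar runs from the ball straight to the hub
- lever_hub (a point): fixed point on the lever's pivot, in the plane in which the ball swings, 235 mm above the bench; axes as press_axis: x is the pivot axis, and turning positively about it pulls the ball down. The ball is on the -y side: ball = hub + 165 mm x (0, -cos a, sin a), a = 0.44 - lever (rad)
- blue_lid_center (a point): bystander: blue plug lid of another size, 64 mm across, 22 mm high; centre half-way up
- amber_bottle_mid (a point): bystander: amber bottle, 62 mm across, 125 mm high; half-way up
- white_bottle_mid (a point): bystander: white jar with blue cap, 70 mm across, 110 mm high; half-way up
- carton_mid (a point): bystander: small cardboard box 70 x 100 x 75 mm high; its centre
- spatula: bystander: flat steel spatula 200 mm long, 22 mm wide, 6 mm thick, lying along its x axis; origin at the middle of its underside
- tape_roll_mid (a point): bystander: roll of clear tape lying flat, 84 mm across, 24 mm high; its centre
- weight_center (a point): bystander: brass calibration weight, 36 mm across, 45 mm high; its centre
There are look-alikes about, which are no part of the job. Of the things that look like the part that bears red_lid_center, take the one that is farthest to the robot's left at the start.

How it is judged:
By the outcome, as a careful person would: the job done as asked, in the order asked, and still so for the second after the job is handed in, while the arm keeps its last pose, push and grip.
It also fails if it takes over 72 s, if anything falls off the work surface, if the arm or the gripper's body presses on something with over 40 N, if the wrist force passes 120 N, or if a joint passes its speed limit or range.

## Robot

A 7-joint arm with a two-finger parallel gripper is mounted at the origin on the work surface. World frame = base frame: x ahead of the robot, y to its left, z up, the work surface at z = 0. Lengths are in m, angles in degrees, forces in N, time in s.
With the tool pointing down it reaches from about 0.425 to 0.875 m from the base axis. Payload 4.7 kg.
Tool frame: the origin (TCP) lies between the finger pads; the fingertips stand 22 mm ahead of it and the grasp point (between the pads) lies 3 mm ahead of it; z points along the fingers, y is the line along which they close (so a half turn about z gives the same grasp; the last joint's range is limited). The gripper opens to 87 mm and grips with 3 to 60 N. Pads are 19 mm wide; open, the fingers measure 117 mm over their backs; the gripper's body (75 mm by 190 mm) begins 51 mm behind the grasp point.
Start: joints at [67.615, 18.392, -4.016, 83.108, 1.295, 78.541, -3.26], TCP at [0.256, -0.597, 0.218] pointing down, gripper open.
Joint ranges: [-163.93, 163.93], [-17.29, 119.83], [-79.2, 71.16], [3.27, 140.29], [-89.18, 269.18], [5.43, 117.66], [-154.24, 154.24]. Speed limits (degrees/s): [147.25, 147.25, 180, 180, 180, 180, 180].

## Interface

Orientations are given as [roll, pitch, yaw] about the fixed x, y, z axes, in that order (R = Rz(yaw) Ry(pitch) Rx(roll)).
In Python, from cell import env gives the robot as it stands.
- The arm moves only by the tool drive_tool, never from a script. Its argument "moves" is a list of rows, each a list of 3 entries, a list of its own where there are three numbers: the shift along the tool's x, y, z in mm, then the turn, a rotation vector about the tool's x, y, z in rad, then the closure, from 0 (fully open) to 1 (shut). In form: [[[x, y, z], [wx, wy, wz], jaw], ...]. A call has 1 to 12 rows; each row shifts and turns the commanded pose from where the row before left it, along the tool's axes as they then stand; what a row does not reach is not made up. A row lasts 1/12 s, in which the tool goes at most 41.7 mm and 7.16 degrees, less where a joint would pass 70% of its speed; a pose out of reach is approached as far as the arm can. A call with a gripper value outside its range is refused whole. The fingers move at their own pace and stop on an object; "newtons" is the grip in N (left out, the last holds). Time passes only in rows, so rows that do not move let the fingers close. It gives the time, the measured TCP pose, the force, the opening and the grip force at its end, in the units of the state.
- env.get_obs(): the state, without advancing time (a new reading comes with each control period).
- env.read_camera(name): name is "scene" or "top"; returns (picture, depth): 480x640x3 uint8, blue, green, red; 480x640 float32, m along the optical axis (not along the pixel's ray), 0 where there is no reading.
- env.get_calibration(name): a dict with "fx", "fy", "cx", "cy" (pixels), "T" (4x4, takes a point from camera to world coordinates). Camera axes: x right, y down, z forward; pixel columns grow to the right and rows downward; lengths in m; the calibration is good to about 2 mm. A picture is of the moment at which its call begins. get_calibration takes no time and is no camera call.
- env.sign_off(): hands the job in; it is judged then, once.
The state is a dict: "time_s": time; "qpos": joint angles; "joint_velocities": joint speeds; "effort": joint torques, N m; "tool_pos": TCP position; "tool_rot": TCP orientation; "force": force on the tool from outside, world axes, zero at the start; "wrist_torque": the same for the moment, N m; "grip_width": finger opening in m; "grasp_force": force on a finger pad.
Only numpy, scipy, OpenCV 4.12 (cv2) and the standard library are available. Lean on these libraries where they do the work, as an engineer would, in place of code of your own. Each camera call takes 0.05 s, during which the arm holds its last target. There are 200 camera calls.

## Working session

There is one attempt and no reset: what is moved stays moved. The work goes in short steps, Python scripts to look and compute and a tool call to move; the robot and the scene stay as the last step left them, time stands still between calls to the robot, and variables do not carry over. Pictures are saved under pics/ and viewed, at most 10 in all, crops included, and the job is handed in when it is done.

Besides the shell and the picture viewer there is one more tool, called after "Emit:" as name(argument=value, ...), one argument or row to a line, values as JSON. drive_tool: Moves the arm, as the interface text tells. Its arguments: {"type":"object","properties":{"moves":{"type":"array"},"newtons":{"type":"number"}},"required":["moves"]}

```bash
ls; mkdir -p pics
python3 - <<'E'
from cell import env
import cv2,numpy as np
for n in("scene","top"):
    p,d=env.read_camera(n); cv2.imwrite(f"pics/{n}0.png",p); np.save(f"pics/{n}0.npy",d)
    c=env.get_calibration(n); print(n,c["fx"],c["fy"],c["cx"],c["cy"]); print(np.round(c["T"],4))
print(env.get_obs())
E
```

```text
pics
scene 604.4358802455492 604.4358802455492 328.528890557332 247.7508636163273
[[ 0.8448  0.362  -0.3942  1.0694]
 [ 0.5349 -0.5919  0.6029 -0.8792]
 [-0.0151 -0.7202 -0.6936  1.1584]
 [ 0.      0.      0.      1.    ]]
top 507.3762118049142 507.3762118049142 322.9365249348199 236.92177649210763
[[ 0.0032 -0.9916  0.1296  0.3825]
 [-0.9999 -0.0047 -0.0113 -0.0189]
 [ 0.0118 -0.1296 -0.9915  1.2218]
 [ 0.      0.      0.      1.    ]]
{'time_s': 0.1, 'qpos': array([67.61407662, 18.43261606, -4.01471619, 83.16863766,  1.29397814,
       78.53922258, -3.2603429 ]), 'joint_velocities': array([ 0.07032266, -0.04637014,  0.0060829 , -0.10880523, -0.0170059 ,
       -0.00791663, -0.04744005]), 'effort': array([-4.90617731e-04, -4.92573130e+01, -4.05928306e-01, -3.13401747e+01,
       -6.41735760e-02,  3.94585077e-02,  9.04508101e-05]), 'tool_pos': array([ 0.25575352, -0.59702827,  0.2166893 ]), 'tool_rot': array([-1.79904693e+02,  4.69636682e-03,  2.31942173e+01]), 'force': array([0.01699568, 0.02293688, 0.68431784]), 'wrist_torque': array([ 0.01675121, -0.00853893, -0.05627685]), 'grasp_force': 0.0, 'grip_width': 0.08684489766129286}
```

View pics/scene0.png

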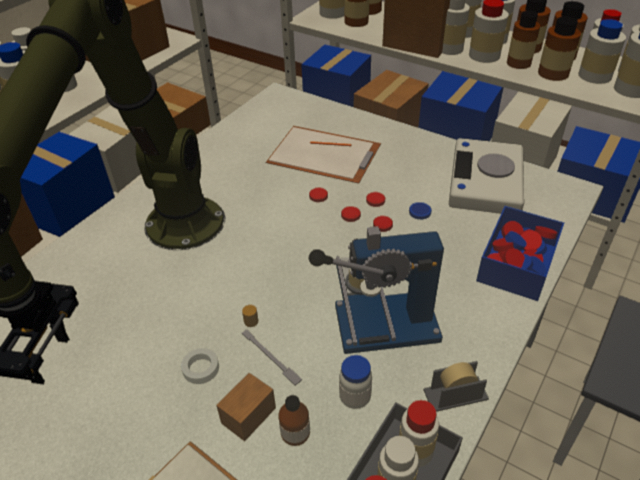

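View pics/top0.png

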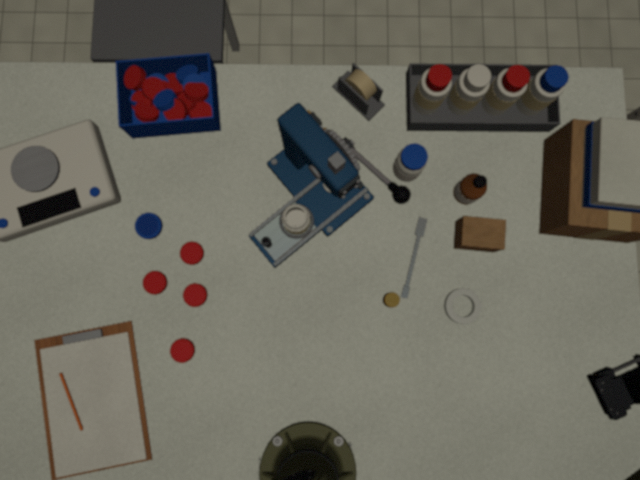

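The top view (up = +x, left = +y) shows red lids at (192,252), (155,282), (195,294) and (182,350), and the blue lid at (148,225). The target is the leftmost red lid, (155,282). The jar mouth is at (296,218), the slide handle at (266,241) and the lever ball at (400,194). Next I'll measure these.

```bash
cat > h.py <<'E'
from cell import env
import cv2,numpy as np
def ray(c,u,v,z):
    "world point on plane z seen at pixel u,v"
    T=np.array(c["T"]);d=T[:3,:3]@[(u-c["cx"])/c["fx"],(v-c["cy"])/c["fy"],1];o=T[:3,3]
    return o+d*(z-o[2])/d[2]
def pt(c,d,u,v):
    D=d[int(v),int(u)];T=np.array(c["T"])
    return T[:3,:3]@[(u-c["cx"])/c["fx"]*D,(v-c["cy"])/c["fy"]*D,D]+T[:3,3]
def pix(c,p):
    T=np.array(c["T"]);q=T[:3,:3].T@(np.array(p)-T[:3,3]);return q[0]/q[2]*c["fx"]+c["cx"],q[1]/q[2]*c["fy"]+c["cy"]
def blobs(m,amin=30):
    n,_,s,ce=cv2.connectedComponentsWithStats(m.astype(np.uint8))
    return [(ce[i],s[i]) for i in range(1,n) if s[i,4]>=amin]
def red(p):
    p=p.astype(int);return (p[...,2]>90)&(p[...,1]<70)&(p[...,0]<80)
E
python3 - <<'E'
from h import *
np.set_printoptions(precision=4,suppress=True)
for n in("top","scene"):
    p=cv2.imread(f"pics/{n}0.png");d=np.load(f"pics/{n}0.npy");c=env.get_calibration(n)
    print(n)
    for ce,s in blobs(red(p),60):
        print("red",ce,s[2:],ray(c,*ce,.02),pt(c,d,*ce))
    if n=="top":
        for nm,u,v in(("blue",148,225),("ball",400,194),("handle",266,241),("jarin",296,218),("rimL",284,222),("slide",280,238),("base",340,220),("head",320,150),("bench",250,300)): print(nm,pt(c,d,u,v))
        g=p[180:270,240:350]; cv2.imwrite("pics/c1.png",cv2.resize(g,None,fx=7,fy=6.5,interpolation=cv2.INTER_CUBIC)[:600,:800])
E
```

```text
top
red [439.6398  74.6423] [ 24  22 397] [ 0.9502 -0.3231  0.02  ] [ 0.8873 -0.2894  0.1532]
red [517.734   75.3453] [ 23  23 391] [ 0.9501 -0.5192  0.02  ] [ 0.3825 -0.0189  1.2218]
red [132.1646  76.6379] [ 15  22 243] [0.9383 0.4418 0.02  ] [0.9113 0.4194 0.0784]
red [159.679  85.216] [ 39  24 486] [0.9165 0.3729 0.02  ] [0.8964 0.3581 0.0653]
red [195.7362  89.3362] [ 23  14 235] [0.9066 0.2835 0.02  ] [0.8787 0.2674 0.0839]
red [143.6104 105.8338] [ 26  27 385] [0.863  0.4099 0.02  ] [0.8456 0.3944 0.0634]
red [185.      99.6557] [12 15 61] [0.8797 0.3089 0.02  ] [0.8637 0.2984 0.0587]
red [175.5    110.8782] [ 19  20 238] [0.8506 0.3311 0.02  ] [0.8298 0.3156 0.0734]
red [200.786  109.7572] [ 21  15 243] [0.854  0.2692 0.02  ] [0.8418 0.2618 0.051 ]
red [191.4423 252.6322] [ 24  22 416] [0.5006 0.2792 0.02  ] [0.5005 0.2791 0.0201]
red [154.0942 282.1377] [ 23  23 414] [0.4305 0.3642 0.02  ] [0.4305 0.3646 0.0188]
red [194.6925 294.6995] [ 24  24 426] [0.4014 0.2679 0.02  ] [0.4014 0.2675 0.0218]
red [135.5519 368.5905] [ 18  96 337] [0.232  0.3975 0.02  ] [0.2297 0.4041 0.001
[... 595 characters left out ...]
1 1.2921 0.267 ]
red [612.0714  12.4018] [ 19   8 112] [0.6933 2.0576 0.02  ] [0.7725 1.4395 0.2596]
red [317.8121 193.703 ] [ 17  12 165] [0.2703 0.2906 0.02  ] [0.2693 0.292  0.0187]
red [375.3393 198.125 ] [ 18  11 168] [0.4274 0.3617 0.02  ] [0.4285 0.3596 0.0219]
red [350.35   212.7278] [ 18  12 180] [0.3982 0.2662 0.02  ] [0.3987 0.2654 0.0208]
red [382.6398 222.2312] [ 18  13 186] [0.4975 0.2783 0.02  ] [0.5004 0.2724 0.0258]
red [519.9384 243.6038] [  70   47 1363] [0.8574 0.3952 0.02  ] [0.8691 0.3246 0.0831]
red [421.7297 412.576 ] [ 29  25 566] [ 0.8586 -0.2108  0.02  ] [ 0.884  -0.2912  0.157 ]
red [375.3049 477.3659] [22  5 82] [ 0.8445 -0.3861  0.02  ] [ 0.8717 -0.4459  0.158 ]
```

View pics/c1.png

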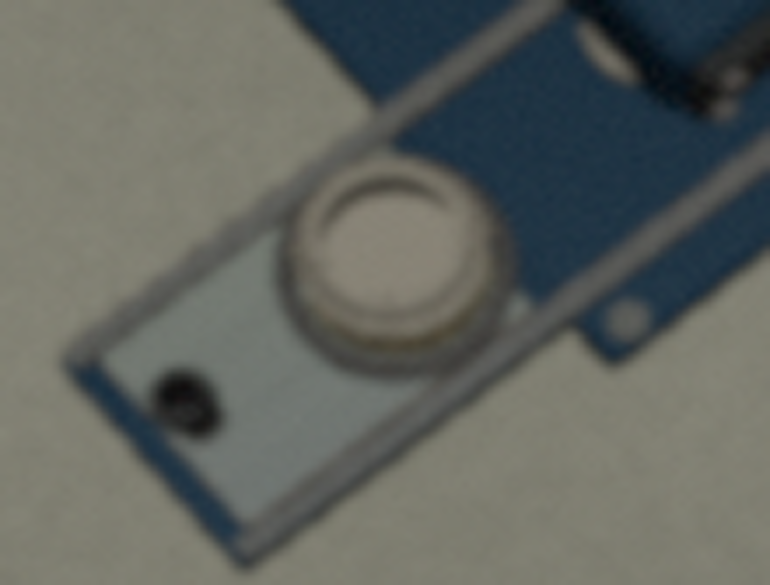

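Emit:
drive_tool(
  moves=[
    [[0,-25,-33],[0,0,0],0],
    [[0,-25,-33],[0,0,0],0],
    [[0,-25,-33],[0,0,0],0],
    [[0,-25,-33],[0,0,0],0],
    [[0,-25,-33],[0,0,0],0],
    [[0,-25,-33],[0,0,0],0],
    [[40,0,0],[0,0,-0.08],0],
    [[40,0,0],[0,0,-0.08],0],
    [[40,0,0],[0,0,-0.08],0],
    [[40,0,0],[0,0,-0.08],0],
    [[40,0,0],[0,0,-0.08],0],
    [[40,0,0],[0,0,-0.08],0],
  ],
  newtons=20,
)

```text
time_s: 1.1
tool_pos: [0.3937, -0.3231, 0.415]
tool_rot: [-180.0, -0.0, 50.9]
force: [0.1, -1.3, -0.5]
grip_width: 0.0872
grasp_force: 0.0
```

Run:
```python
from h import *
np.set_printoptions(precision=4,suppress=True)
c=env.get_calibration("top");s=env.get_calibration("scene")
p=cv2.imread("pics/top0.png");d=np.load("pics/top0.npy")
j=ray(c,295.4,218.5,.1125);h=ray(c,266.7,242.2,.1015);print("jar",j,"h",h,np.linalg.norm((j-h)[:2]),np.degrees(np.arctan2(*(j-h)[1::-1])))
# annulus depths of rim: points in 3D around jar
P=np.array([pt(c,d,u,v) for u in range(280,312) for v in range(203,236) if d[v,u]>0])
q=P[P[:,2]>.09];print(len(q),q.mean(0),np.percentile(q[:,2],[10,50,80,90]), (q[:,:2].min(0)+q[:,:2].max(0))/2)
H=np.array([pt(c,d,u,v) for u in range(258,276) for v in range(234,250)]);H=H[H[:,2]>.09];print(H.mean(0),H[:,2].max())
a=ray(c,240+250/7,180+555/6.5,.04);b=ray(c,240+770/7,180+150/6.5,.04);print("rail",np.degrees(np.arctan2(*(b-a)[1::-1])))
B=np.array([pt(c,d,u,v) for u in range(385,416) for v in range(180,210)]);B=B[B[:,2]>.29];print("ball",B.mean(0),B[:,2].max(),(B.min(0)+B.max(0))/2)
print("pix jar in scene",pix(s,j),"handle",pix(s,h))
p,_=env.read_camera("scene");cv2.imwrite("pics/s1.png",cv2.resize(p[210:360,290:490],None,fx=4,fy=4,interpolation=cv2.INTER_CUBIC))
```

```text
jar [0.5684 0.0295 0.1125] h [0.5165 0.0932 0.1015] 0.0820699314130487 -50.841414528312015
332 [0.5708 0.0308 0.1028] [0.0935 0.1007 0.112  0.1136] [0.5737 0.0314]
[0.5198 0.0962 0.1025] 0.10828899080485899
rail -49.44769832399225
ball [ 0.5853 -0.1664  0.3147] 1.2217819966109558 [ 0.4974 -0.1041  0.7565]
pix jar in scene (np.float64(360.86641412886024), np.float64(261.7096122742199)) handle (np.float64(355.70599213336664), np.float64(242.03507254830427))
```

View pics/s1.png

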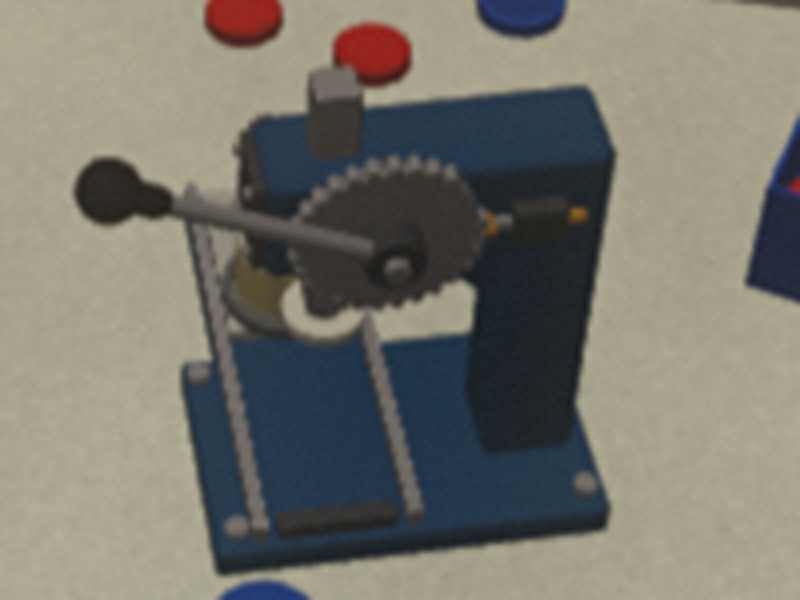

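The scene view looks from behind the press. The ball is at about (317,257), the hub and ratchet are on the far side of the head, and the foot is near (370,287). The jar is mostly hidden from this camera. I'll continue around to the lid.

Emit:
drive_tool(
  moves=[
    [[40,0,0],[0,0,-0.08],0],
    [[40,0,0],[0,0,-0.08],0],
    [[40,0,0],[0,0,-0.08],0],
    [[40,0,0],[0,0,-0.08],0],
    [[40,0,0],[0,0,-0.08],0],
    [[40,0,0],[0,0,-0.08],0],
    [[40,0,0],[0,0,-0.08],0],
    [[40,0,0],[0,0,-0.08],0],
    [[40,0,0],[0,0,-0.08],0],
    [[40,0,0],[0,0,-0.08],0],
    [[40,0,0],[0,0,-0.08],0],
    [[40,0,0],[0,0,-0.08],0],
  ],
)

```text
time_s: 2.15
tool_pos: [0.5046, 0.1252, 0.4151]
tool_rot: [-180.0, -0.0, 105.9]
force: [0.5, 1.1, 1.1]
grip_width: 0.0871
grasp_force: 0.0
```

Emit:
drive_tool(
  moves=[
    [[40,0,0],[0,0,-0.08],0],
    [[40,0,0],[0,0,-0.08],0],
    [[40,0,0],[0,0,-0.08],0],
    [[40,0,0],[0,0,-0.08],0],
    [[40,0,0],[0,0,-0.08],0],
    [[0,0,35],[0,0,0],0],
    [[0,0,35],[0,0,0],0],
    [[0,0,35],[0,0,0],0],
    [[0,0,35],[0,0,0],0],
    [[0,0,0],[0,0,0],0],
  ],
)

```text
time_s: 2.98
tool_pos: [0.418, 0.3006, 0.2687]
tool_rot: [-179.3, -0.1, 128.6]
force: [-0.1, -1.4, 0.2]
grip_width: 0.0871
grasp_force: 0.0
```

```bash
cat >> h.py <<'E'
from scipy.spatial.transform import Rotation as Ro
def shift(p,yaw=None):
    "mm shift in tool axes and yaw change (rad about tool z) to reach world p (TCP) from measured pose"
    o=env.get_obs();R=Ro.from_euler("xyz",o["tool_rot"],degrees=True)
    print("pos",o["tool_pos"],o["tool_rot"],"q",o["qpos"],"t",o["time_s"])
    return np.round(R.inv().apply(np.array(p)-o["tool_pos"])*1000,1), None if yaw is None else np.round(-np.radians((yaw-o["tool_rot"][2]+180)%360-180),3)
E
python3 - <<'E'
from h import *
np.set_printoptions(precision=4,suppress=True)
print(shift([.4295,.363,.012],130))
E
```

```text
pos [0.418  0.3006 0.2687] [-179.3126   -0.0605  128.6003] q [ 14.3672   4.7669 -55.3253  95.4428   3.8637  82.5438  -2.813 ] t 2.9833
(array([ 41.4,  51. , 256.2]), np.float64(-0.024))
```

Emit:
drive_tool(
  moves=[
    [[10,13,30],[0,0,-0.01],0],
    [[10,13,30],[0,0,-0.01],0],
    [[10,13,30],[0,0,0],0],
    [[11,12,30],[0,0,0],0],
    [[0,0,30],[0,0,0],0],
    [[0,0,30],[0,0,0],0],
    [[0,0,10],[0,0,0],0],
    [[0,0,0],[0,0,0],0],
    [[0,0,0],[0,0,0],0],
  ],
)

```text
time_s: 3.73
tool_pos: [0.4359, 0.3684, 0.0872]
tool_rot: [179.9, -0.0, 129.7]
force: [0.0, -0.3, 0.9]
grip_width: 0.0873
grasp_force: 0.0
```

Run:
```python
from h import *
np.set_printoptions(precision=4,suppress=True)
print(shift([.4295,.363,.027],130))
```

```text
pos [0.4359 0.3684 0.0872] [179.929   -0.0089 129.7111] q [  1.4379  22.9179 -53.0545 102.0778  20.0883  64.9941 -18.3834] t 3.7333
(array([-0. , -8.4, 60.2]), np.float64(-0.005))
```

Emit:
drive_tool(
  moves=[
    [[0,-8,20],[0,0,0],0],
    [[0,0,20],[0,0,0],0],
    [[0,0,20],[0,0,0],0],
    [[0,0,0],[0,0,0],0],
    [[0,0,0],[0,0,0],0.6],
    [[0,0,0],[0,0,0],0.6],
    [[0,0,0],[0,0,0],0.6],
    [[0,0,0],[0,0,0],0.6],
    [[0,0,0],[0,0,0],0.6],
    [[0,0,0],[0,0,0],0.6],
  ],
  newtons=6,
)

```text
time_s: 4.57
tool_pos: [0.429, 0.363, 0.0262]
tool_rot: [180.0, 0.0, 129.8]
force: [-0.0, -0.1, 0.2]
grip_width: 0.0549
grasp_force: 0.0
```

Emit:
drive_tool(
  moves=[
    [[0,0,0],[0,0,0],0.6],
    [[0,0,0],[0,0,0],0.1],
    [[0,0,0],[0,0,0],0.1],
    [[0,0,0],[0,0,0],0.1],
    [[0,0,-30],[0,0,0],0.1],
    [[0,0,-30],[0,0,0],0.1],
    [[32,0,-20],[0,0,0],0.1],
    [[32,0,-10],[0,0,0],0.1],
    [[32,0,0],[0,0,0],0.1],
    [[32,0,0],[0,0,0],0.1],
    [[0,0,0],[0,0,0],0.1],
  ],
)

```text
time_s: 5.48
tool_pos: [0.3399, 0.4672, 0.1168]
tool_rot: [179.9, -0.3, 130.3]
force: [-1.2, 0.4, 0.4]
grip_width: 0.0782
grasp_force: 0.0
```

Run:
```python
from h import *
np.set_printoptions(precision=4,suppress=True)
for n in("top","scene"):
    p,d=env.read_camera(n);c=env.get_calibration(n)
    cv2.imwrite(f"pics/{n}2.png",p)
    for ce,s in blobs(red(p),60):
        w=ray(c,*ce,.021)
        if .25<w[0]<.55 and .2<w[1]<.42: print(n,ce,s[2:],w)
    if n=="top":
        T=np.array(c["T"])
        # jar rim overlay
        S=8;x0,y0=240,180
        g=cv2.resize(p[y0:y0+70,x0:x0+95],None,fx=S,fy=S,interpolation=cv2.INTER_CUBIC)
        for ctr,r,col in(([.5684,.0295,.1125],.026,(0,0,255)),([.5684,.0295,.1125],.022,(0,255,0)),([.5165,.0932,.1015],.011,(0,0,255))):
            for a in np.linspace(0,2*np.pi,60):
                u,v=pix(c,np.array(ctr)+r*np.array([np.cos(a),np.sin(a),0]));cv2.circle(g,(int((u-x0+.5)*S-.5),int((v-y0+.5)*S-.5)),1,col,-1)
        cv2.imwrite("pics/ov.png",g)
```

```text
top [191.5431 252.7129] [ 24  23 418] [0.5003 0.2787 0.021 ]
top [154.1794 282.1507] [ 23  23 418] [0.4304 0.3637 0.021 ]
top [194.8061 294.6425] [ 24  24 428] [0.4015 0.2674 0.021 ]
top [131.8542 344.8698] [ 14  52 192] [0.2857 0.4084 0.021 ]
top [181.9393 350.0517] [ 25  24 445] [0.2742 0.2925 0.021 ]
scene [317.9042 193.7365] [ 17  12 167] [0.2713 0.2896 0.021 ]
scene [375.3393 198.125 ] [ 18  11 168] [0.428  0.3606 0.021 ]
scene [350.3978 212.7514] [ 18  12 181] [0.399  0.2652 0.021 ]
scene [382.5936 222.246 ] [ 18  13 187] [0.498  0.2772 0.021 ]
```

View pics/ov.png

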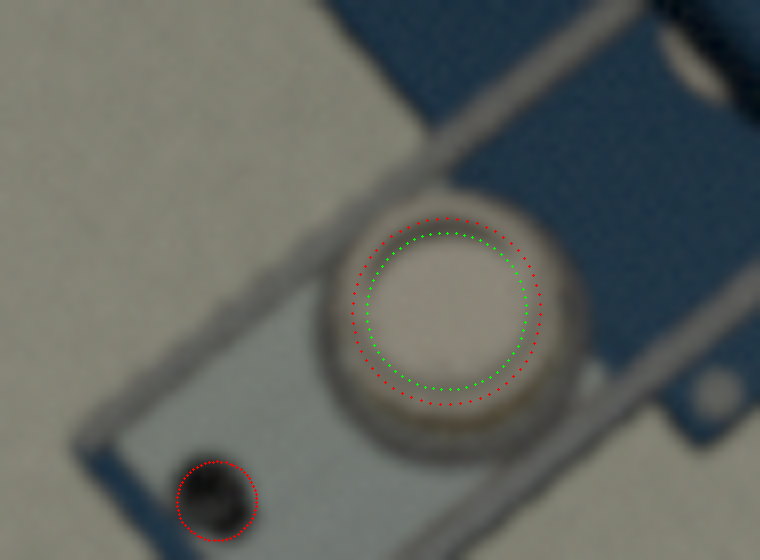

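The green circle (predicted mouth) sits about 2 px below the dark crescent of the far inner wall, whose outer edge is near y=217 in the crop. The mouth centre is probably about 4 mm further in +x. I'll check with an enhanced crop and the depth.

Run:
```python
from h import *
np.set_printoptions(precision=4,suppress=True,linewidth=220)
c=env.get_calibration("top")
p=np.mean([env.read_camera("top")[0].astype(float) for _ in range(5)],0)
d=np.median([env.read_camera("top")[1] for _ in range(5)],0)
S=14;x0,y0=274,196
g=cv2.cvtColor(p.astype(np.uint8),cv2.COLOR_BGR2GRAY)[y0:y0+42,x0:x0+44]
g=np.clip((g.astype(float)-50)/(g.max()-50)*255,0,255).astype(np.uint8)
g=cv2.createCLAHE(3,(2,2)).apply(g)
b=cv2.cvtColor(cv2.resize(g,None,fx=S,fy=S,interpolation=cv2.INTER_CUBIC),cv2.COLOR_GRAY2BGR)
for k in range(0,44,5):
    cv2.putText(b,str(x0+k),(int(k*S),10),0,.35,(0,255,255));cv2.putText(b,str(y0+k),(0,int(k*S)+7),0,.35,(0,255,255))
cv2.imwrite("pics/jar.png",b)
P=np.array([[pt(c,d,u,v)[2]*1000 for u in range(278,316,2)] for v in range(200,238,2)]);print(P.round().astype(int))
```

```text
[[ -1  -2  -4   1   0  -1  37  37  37  25  23  23  25  24  23  22  23  23  21]
 [  2  -1  -1  -1  37  40  38  35  39  23  26  24  23  23  25  22  24  23  25]
 [  0  -1   1  39  37  37  32  94  93  97  93  49  23  22  26  25  25  25  22]
 [ -1   1  38  39  37  97 112 113 111 111 113 112  97  49  22  26  24  22  25]
 [  0  38  39  47 112 112  99  60  58  53  59 104 111  96  49  23  25  22  24]
 [ 37  37  48  95 112  62  48  43  44  42  42  41  99 112  98  46  24  24  23]
 [ 38  34  93 112 102  45  43  44  42  44  42  42  43 113  98  46  46  24  22]
 [ 36  49  96 112  42  45  44  44  42  43  42  43  43  42 100  93  47  23  23]
 [ 37  48  96 113  44  41  43  41  45  41  44  42  42  43 112  96  48  50  22]
 [ 37  47  96 112  43  41  43  41  39  42  41  43  41  42 105  95  46  46  24]
 [ 35  48  95 113  42  43  41  42  42  41  41  43  43 113  97  93  44  48  23]
 [ 36  49  93  99 113  43  43  41  43  43  43  43 110 110  98  93  49  47  24]
 [ 39  46  39  96  99 111  43  43  43  41  46 110 113 100  94  73  46  47  24]
 [ 38  46  46  91  96  99 112 112 112 113 113 108 101  95  90  44  49  47  37]
 [ 37  45  49  37  92  97  98  98 101  98  98  97  94  86  61  46  46  36  32]
 [ 39  37  46  49  39  79  95  94  94  96  95  91  81  62  35  48  47  37  37]
 [ 38  37  37  46  46  38  60  72  77  79  72  67  46  48  48  47  38  36  36]
 [ 37  38  38  37  47  46  48  36  37  41  37  47  47  47  46  36  37  37  22]
 [ 39  37  37  37  36  42  47  48  48  46  47  48  46  35  35  36  39  15  -4]]
```

View pics/jar.png

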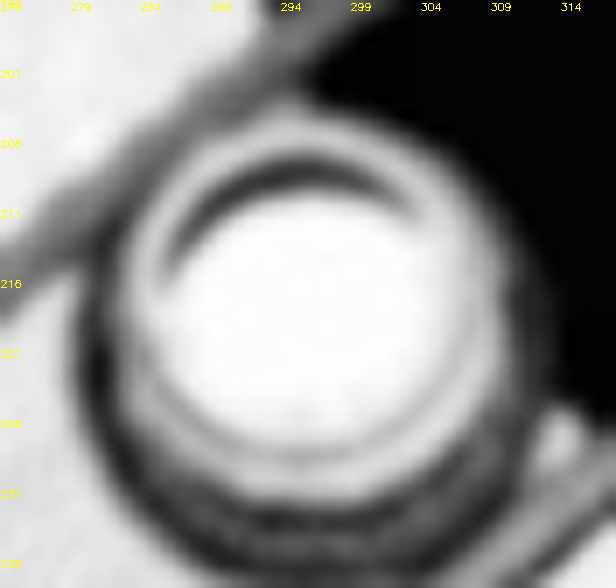

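The depth map resolves the rim clearly at z≈112 mm, running from rows 206 to 226 and columns 284 to 307. The centre is near (295,216). I'll fit circles to the depth points.

Run:
```python
from h import *
from scipy.optimize import least_squares as ls
np.set_printoptions(precision=4,suppress=True,linewidth=220)
c=env.get_calibration("top")
d=np.median([env.read_camera("top")[1] for _ in range(3)],0)
def pts(u0,u1,v0,v1,a,b):
    P=np.array([pt(c,d,u,v) for u in range(u0,u1) for v in range(v0,v1)]);return P[(P[:,2]>a)&(P[:,2]<b)]
r=pts(276,318,198,236,.107,.119);f=ls(lambda x:np.hypot(r[:,0]-x[0],r[:,1]-x[1])-.024,[.57,.03],loss="soft_l1",f_scale=.002);print("rim",f.x,len(r),r[:,2].mean(),np.sqrt(2*f.cost/len(r)))
h=pts(256,278,232,252,.095,.112);print("handle",h.mean(0),(h.min(0)+h.max(0))/2,np.ptp(h,axis=0),len(h))
b=pts(385,416,180,210,.30,.33);f=ls(lambda x:np.linalg.norm(b-x,axis=1)-.0175,[.58,-.168,.305],loss="soft_l1",f_scale=.002);print("ball",f.x,len(b))
l=pts(135,172,265,300,.015,.027);print("lid",l.mean(0),np.ptp(l,axis=0))
H=pts(278,362,100,200,.255,.29);print("head",cv2.minAreaRect(H[:,:2].astype(np.float32)))
s=env.get_calibration("scene")
q,ds=env.read_camera("scene")
B=np.array([pt(s,ds,u,v) for u in range(305,330) for v in range(245,270)]);B=B[(B[:,2]>.28)&(B[:,2]<.34)]
f=ls(lambda x:np.linalg.norm(B-x,axis=1)-.0175,[.58,-.168,.305],loss="soft_l1",f_scale=.002);print("ball scene",f.x,len(B))
print(shift([.429,.363,.027],130))
```

```text
rim [0.5745 0.0314] 126 0.1120179201941798 0.0011147761435835967
handle [0.5202 0.0965 0.1029] [0.5204 0.0962 0.1017] [0.0204 0.0197 0.012 ] 78
ball [ 0.5843 -0.1716  0.3046] 328
lid [0.4314 0.3647 0.0217] [0.0543 0.0548 0.0109]
head ((0.691611647605896, -0.030549824237823486), (0.19986580312252045, 0.08623278141021729), 40.00191879272461)
ball scene [ 0.5801 -0.1725  0.3053] 277
pos [0.3469 0.4611 0.1156] [-179.9988    0.0053  129.759 ] q [ -9.6935  22.7249 -55.6726  99.5062  20.0628  68.4614 -31.0588] t 6.2833
(array([-127.9,    0.4,   88.6]), np.float64(-0.004))
```

Emit:
drive_tool(
  moves=[
    [[-32,0,0],[0,0,0],0.1],
    [[-32,0,0],[0,0,0],0.1],
    [[-32,0,0],[0,0,0],0.1],
    [[-32,0,0],[0,0,0],0.1],
    [[0,0,0],[0,0,0],0.1],
    [[0,0,25],[0,0,0],0.1],
    [[0,0,25],[0,0,0],0.1],
    [[0,0,25],[0,0,0],0.1],
    [[0,0,13],[0,0,0],0.1],
    [[0,0,0],[0,0,0],0.1],
    [[0,0,0],[0,0,0],0.1],
  ],
)

```text
time_s: 7.2
tool_pos: [0.4283, 0.363, 0.0276]
tool_rot: [-179.9, -0.0, 129.8]
force: [0.4, 0.7, -0.0]
grip_width: 0.0784
grasp_force: 0.0
```

Emit:
drive_tool(
  moves=[
    [[0,0,0],[0,0,0],0.6],
    [[0,0,0],[0,0,0],0.6],
    [[0,0,0],[0,0,0],0.6],
    [[0,0,0],[0,0,0],0.6],
    [[0,0,0],[0,0,0],0.6],
    [[0,0,0],[0,0,0],0.6],
    [[0,0,0],[0,0,0],0.6],
    [[0,0,0],[0,0,0],0.6],
  ],
  newtons=15,
)

```text
time_s: 7.87
tool_pos: [0.4287, 0.3627, 0.0276]
tool_rot: [-180.0, 0.0, 129.8]
force: [0.8, 0.4, -0.1]
grip_width: 0.0372
grasp_force: 0.0
```

Emit:
drive_tool(
  moves=[
    [[0,0,0],[0,0,0],0.6],
    [[0,0,0],[0,0,0],0.6],
  ],
)

```text
time_s: 8.03
tool_pos: [0.4287, 0.3627, 0.0276]
tool_rot: [-180.0, 0.0, 129.8]
force: [-0.1, 1.2, -0.0]
grip_width: 0.035
grasp_force: 0.0
```

Run:
```python
from h import *
np.set_printoptions(precision=4,suppress=True)
o=env.get_obs();print(o["tool_pos"],o["grip_width"],o["grasp_force"])
a,d=env.read_camera("top");b,ds=env.read_camera("scene")
A=cv2.resize(a[230:330,100:230],None,fx=3,fy=3,interpolation=3);B=cv2.resize(b[130:240,300:430],None,fx=3,fy=3,interpolation=3)
h=max(A.shape[0],B.shape[0]);cv2.imwrite("pics/g.png",np.hstack([cv2.copyMakeBorder(x,0,h-x.shape[0],0,0,0) for x in(A,B)]))
```

```text
[0.4287 0.3627 0.0276] 0.035018233882382774 0.0
```

View pics/g.png

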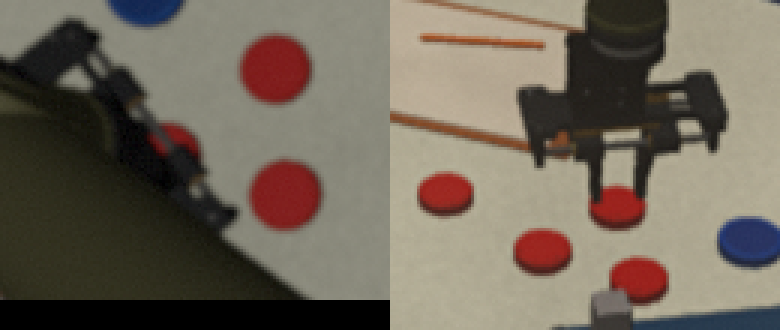

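The fingers stand over the lid with no contact force, even though the opening is 35 mm. I'll use the scene depth to see whether they're above the lid or passing through it.

Run:
```python
from h import *
np.set_printoptions(precision=4,suppress=True,linewidth=200)
s=env.get_calibration("scene")
a,d=env.read_camera("scene")
for v in range(184,207,2): print(v,[("%d,%d,%d"%tuple(pt(s,d,u,v)*1000)+("R" if red(a)[v,u] else "")) for u in (367,369,371,375,379,383,385)])
y=np.array([.766,.643,0])
for k in(-.0175,.0175):
  for z in(.0056,.022,.05): print(k,z,pix(s,np.array([.4287,.3627,0])+y*k+[0,0,z]))
t=env.get_calibration("top");dt=env.read_camera("top")[1]
```

```text
184 ['409,340,79', '414,342,79', '371,435,1', '384,438,4', '391,450,0', '446,367,76', '451,370,76']
186 ['410,337,74', '418,336,78', '377,425,1', '387,431,2', '399,435,4', '446,368,68', '452,370,69']
188 ['411,337,67', '415,341,66', '381,418,0', '389,429,-2', '402,431,0', '445,372,57', '451,372,61']
190 ['410,339,58', '414,343,57', '384,413,-2', '397,413,3', '404,426,-2', '448,366,55', '451,372,53']
192 ['410,340,50', '415,342,51', '403,377,22', '414,382,23R', '423,390,21', '446,370,44', '452,373,45']
194 ['410,340,43', '417,339,47', '412,361,29R', '418,375,22R', '427,383,20R', '446,372,36', '434,409,5']
196 ['410,339,36', '416,342,36', '410,365,18R', '424,364,24R', '434,370,25R', '441,382,19R', '437,405,1']
198 ['407,346,22R', '409,356,16R', '416,354,21R', '428,357,24R', '437,366,21R', '449,368,25R', '440,400,0']
200 ['413,336,24R', '417,340,23R', '423,342,24R', '433,347,25R', '438,363,16R', '453,360,24R', '444,393,-2']
202 ['410,341,12R', '417,340,15R', '427,335,23R', '436,343,21R', '447,348,23R', '452,362,15', '451,378,3']
204 ['411,340,5', '420,337,11R', '426,337,14', '441,334,22', '449,343,20', '452,363,7', '451,379,-4']
206 ['412,339,0', '418,340,0', '425,339,4', '439,338,11', '441,360,-3', '454,361,1', '460,362,3']
-0.0175 0.0056 (np.float64(369.91241516719987), np.float64(202.40312658519875))
-0.0175 0.022 (np.float64(370.0920805800721), np.float64(198.12201914271344))
-0.0175 0.05 (np.float64(370.40416795258363), np.float64(190.68553177541244))
0.0175 0.0056 (np.float64(381.4758106659925), np.float64(201.2658584661299))
0.0175 0.022 (np.float64(381.7286202518284), np.float64(196.98469952261615))
0.0175 0.05 (np.float64(382.16774980433075), np.float64(189.54833825949052))
```

Run:
```python
from h import *
np.set_printoptions(precision=4,suppress=True,linewidth=200)
s=env.get_calibration("scene");a=cv2.imread("pics/scene2.png");g=a.max(2)
y=np.array([.766,.643,0]);x=np.array([-.643,.766,0])
c0=np.array([.3469,.4611,.1156])
for k in(-.045,.045):
  for z in(-.022,0,.03):
    print(k,z,np.round(pix(s,c0+y*k-x*.009+[0,0,z]),1))
u,v=pix(s,c0+y*-.045-x*.009-[0,0,.022])
u=int(round(u));v=int(round(v));print(u,v);print(g[v-20:v+12,u-4:u+5])
u,v=pix(s,c0+y*.045-x*.009-[0,0,.022])
u=int(round(u));v=int(round(v));print(u,v);print(g[v-20:v+12,u-4:u+5])
```

```text
-0.045 -0.022 [354.9 155.7]
-0.045 0 [355.  149.7]
-0.045 0.03 [355.1 141.2]
0.045 -0.022 [384.2 153.1]
0.045 0 [384.6 147. ]
0.045 0.03 [385.1 138.5]
355 156
[[121  57  31  29  60 132 170 177 173]
 [122  59  32  29  61 129 166 172 171]
 [135  66  31  33  57 119 146 151 156]
 [161  82  31  32  59 121 140 137 137]
 [173  87  31  31  62 132 164 162 157]
 [172  85  31  28  63 140 179 181 177]
 [170  89  34  29  64 139 179 184 179]
 [169  91  33  28  63 137 177 182 179]
 [152 101  44  29  62 136 175 182 180]
 [140 122  58  27  61 140 177 183 180]
 [163 155  79  40  83 157 180 182 181]
 [179 170 117  95 128 170 183 181 179]
 [182 179 161 157 168 180 183 180 179]
 [180 181 178 178 180 180 181 182 181]
 [179 180 180 181 181 180 179 181 183]
 [181 181 180 180 182 182 179 179 182]
 [178 180 180 180 181 182 179 182 184]
 [179 179 180 180 181 183 181 183 182]
 [178 179 179 178 183 182 183 181 182]
 [177 179 179 180 181 183 182 180 182]
 [179 178 181 177 180 179 180 180 180]
 [179 179 180 180 179 178 178 180 182]
 [179 179 180 179 178 178 180 180 181]
 [179 179 179 179 178 179 177 178 180]
 [178
[... 864 characters left out ...]
166 170 169 170 169 167 166 169 171]
 [174 170 167 169 166 167 168 167 169]
 [173 170 170 170 169 168 169 168 170]
 [171 171 171 170 168 168 169 169 167]
 [171 169 169 169 169 168 169 170 170]
 [172 170 169 169 171 169 170 170 169]
 [169 170 170 169 171 171 170 172 171]
 [172 170 172 173 172 171 169 171 173]
 [170 171 172 170 170 170 168 169 168]
 [170 170 168 170 171 171 169 167 170]
 [168 168 170 169 170 171 170 168 170]
 [169 170 169 168 171 172 171 169 169]
 [170 170 171 171 170 170 169 168 168]
 [171 171 172 173 171 169 171 169 170]
 [172 172 171 171 170 169 168 169 169]
 [174 173 172 170 171 168 169 167 172]
 [174 173 173 172 171 168 171 170 172]
 [173 172 172 171 171 170 171 171 170]]
```

In the open-bench picture the fingertips appear about 9 px higher than predicted, which is around 31 mm. The real tips are therefore well above where the reported TCP puts them, and the grasp passed over the lid. I'll open and go lower while watching the force.

Emit:
drive_tool(
  moves=[
    [[0,0,0],[0,0,0],0.1],
    [[0,0,0],[0,0,0],0.1],
    [[0,0,0],[0,0,0],0.1],
    [[0,0,0],[0,0,0],0.1],
    [[0,0,0],[0,0,0],0.1],
    [[0,0,0],[0,0,0],0.1],
    [[0,0,0],[0,0,0],0.1],
    [[0,0,6],[0,0,0],0.1],
    [[0,0,6],[0,0,0],0.1],
    [[0,0,6],[0,0,0],0.1],
    [[0,0,0],[0,0,0],0.1],
  ],
)

```text
time_s: 9.15
tool_pos: [0.4278, 0.3618, 0.0078]
tool_rot: [-179.8, -0.0, 129.8]
force: [1.0, 0.5, -0.7]
grip_width: 0.0783
grasp_force: 0.0
```

Run:
```python
from h import *
np.set_printoptions(precision=4,suppress=True,linewidth=200)
s=env.get_calibration("scene");a,d=env.read_camera("scene");g=a.max(2)
o=env.get_obs();c0=o["tool_pos"];print(c0,o["grip_width"],o["force"])
y=np.array([.766,.643,0]);x=np.array([-.643,.766,0])
for k in(-.045,.045):
    u,v=[int(round(t)) for t in pix(s,c0+y*k-x*.0095-[0,0,.022])]
    print(u,v);print(g[v-16:v+4,u-4:u+5].tolist())
    print([("%d,%d,%d"%tuple(pt(s,d,u,w)*1000)) for w in range(v-16,v+2)])
```

```text
[0.428  0.3622 0.0085] 0.07833639236921432 [-0.3759  0.1551  0.0413]
361 210
[[169, 125, 58, 34, 36, 84, 164, 177, 176], [169, 129, 60, 33, 36, 85, 162, 177, 174], [167, 115, 56, 33, 38, 89, 161, 175, 167], [168, 108, 49, 35, 35, 87, 163, 175, 166], [167, 111, 50, 30, 36, 88, 165, 177, 169], [171, 129, 61, 33, 35, 87, 167, 179, 168], [175, 153, 75, 34, 37, 87, 165, 179, 165], [174, 158, 87, 34, 32, 86, 163, 176, 166], [173, 162, 100, 48, 39, 86, 158, 175, 170], [173, 167, 128, 88, 86, 111, 161, 174, 172], [173, 171, 160, 149, 151, 157, 169, 172, 175], [171, 172, 173, 170, 173, 173, 174, 176, 174], [168, 171, 171, 171, 173, 173, 176, 175, 173], [163, 167, 172, 171, 170, 171, 173, 173, 173], [155, 162, 167, 169, 172, 172, 171, 173, 175], [152, 154, 159, 167, 170, 171, 170, 172, 172], [155, 149, 147, 161, 168, 170, 172, 172, 173], [156, 149, 144, 151, 168, 172, 171, 173, 172], [153, 144, 144, 145, 169, 176, 171, 170, 173], [154, 147, 139, 136, 167, 176, 172, 169, 169]]
['398,326,47', '396,329,41', '396,330,36', '401,321,41', '400,323,35', '396,329,25', '398,326,25', '398,327,20', '401,3
[... 582 characters left out ...]
46, 153, 172, 176, 173, 175], [174, 172, 174, 174, 175, 175, 176, 173, 174], [170, 170, 172, 173, 176, 175, 173, 171, 172], [172, 170, 169, 170, 174, 175, 170, 170, 171], [171, 170, 167, 172, 173, 172, 172, 173, 173], [172, 173, 171, 170, 170, 172, 172, 174, 173], [173, 172, 171, 173, 173, 174, 173, 174, 172], [174, 172, 172, 173, 174, 173, 172, 174, 174], [169, 170, 171, 173, 173, 172, 171, 174, 173], [171, 169, 171, 171, 172, 172, 173, 173, 172]]
['468,379,51', '467,382,45', '466,384,39', '469,378,41', '467,384,32', '467,384,29', '470,377,31', '464,390,16', '472,375,26', '466,387,11', '464,392,3', '463,394,-2', '470,381,5', '470,380,2', '469,384,-4', '474,374,0', '474,373,-1', '478,366,0']
```

The tips are about 10 mm above the reported TCP z, a consistent 32 mm offset. I'll descend another 13 mm and close.

Emit:
drive_tool(
  moves=[
    [[0,0,6],[0,0,0],0.1],
    [[0,0,6],[0,0,0],0.1],
    [[0,0,1],[0,0,0],0.1],
    [[0,0,0],[0,0,0],0.6],
    [[0,0,0],[0,0,0],0.6],
    [[0,0,0],[0,0,0],0.6],
    [[0,0,0],[0,0,0],0.6],
    [[0,0,0],[0,0,0],0.6],
    [[0,0,0],[0,0,0],0.6],
    [[0,0,0],[0,0,0],0.6],
    [[0,0,0],[0,0,0],0.6],
  ],
  newtons=6,
)

```text
time_s: 10.12
tool_pos: [0.4288, 0.3628, -0.0033]
tool_rot: [180.0, 0.0, 129.8]
force: [0.2, -0.1, 1.6]
grip_width: 0.0552
grasp_force: 6.0
```

Gripped at 55 mm and 6 N. I'll open, step aside and look, to calibrate the lid-to-TCP relation now that it's centred.

Emit:
drive_tool(
  moves=[
    [[0,0,0],[0,0,0],0.1],
    [[0,0,0],[0,0,0],0.1],
    [[0,0,0],[0,0,0],0.1],
    [[0,0,0],[0,0,0],0.1],
    [[0,0,-30],[0,0,0],0.1],
    [[0,0,-30],[0,0,0],0.1],
    [[32,0,-20],[0,0,0],0.1],
    [[32,0,-10],[0,0,0],0.1],
    [[32,0,0],[0,0,0],0.1],
    [[34,0,0],[0,0,0],0.1],
    [[0,0,0],[0,0,0],0.1],
  ],
)

```text
time_s: 11.03
tool_pos: [0.3384, 0.469, 0.0879]
tool_rot: [179.9, -0.3, 130.3]
force: [-1.6, -0.7, -0.6]
grip_width: 0.0784
grasp_force: 0.0
```

Run:
```python
from h import *
np.set_printoptions(precision=4,suppress=True,linewidth=220)
for n in("top","scene"):
    p,_=env.read_camera(n);c=env.get_calibration(n);d=np.median([env.read_camera(n)[1] for _ in range(3)],0)
    for ce,s in blobs(red(p),60):
        w=ray(c,*ce,.021)
        if abs(w[0]-.43)<.02 and abs(w[1]-.363)<.02:
            u,v=map(int,ce);P=np.array([pt(c,d,a,b) for a in range(u-18,u+19) for b in range(v-18,v+19)]);P=P[(P[:,2]>.015)&(P[:,2]<.03)]
            print(n,ce,s[2:],w,P.mean(0))
print(shift([.4288,.3628,-.003],129.8))
```

```text
top [154.4194 282.4289] [ 23  24 422] [0.4297 0.3631 0.021 ] [0.4307 0.364  0.0215]
scene [374.8047 198.1598] [ 19  11 169] [0.4267 0.3596 0.021 ] [0.4288 0.3437 0.0221]
pos [0.3468 0.4616 0.0863] [-179.9779    0.0346  129.6267] q [-10.8807  24.6112 -54.5177 101.0672  21.8661  65.7218 -32.5376] t 11.4333
(array([-128.4,    0.2,   89.4]), np.float64(-0.003))
```

Emit:
drive_tool(
  moves=[
    [[-32,0,0],[0,0,0],0.1],
    [[-32,0,0],[0,0,0],0.1],
    [[-32,0,0],[0,0,0],0.1],
    [[-32,0,0],[0,0,0],0.1],
    [[0,0,0],[0,0,0],0.1],
    [[0,0,25],[0,0,0],0.1],
    [[0,0,25],[0,0,0],0.1],
    [[0,0,25],[0,0,0],0.1],
    [[0,0,14],[0,0,0],0.1],
    [[0,0,0],[0,0,0],0.1],
    [[0,0,0],[0,0,0],0.1],
  ],
)

```text
time_s: 12.35
tool_pos: [0.4276, 0.3642, -0.0025]
tool_rot: [-180.0, -0.0, 129.7]
force: [0.4, 0.1, 0.1]
grip_width: 0.0784
grasp_force: 0.0
```

Emit:
drive_tool(
  moves=[
    [[0,0,0],[0,0,0],0.6],
    [[0,0,0],[0,0,0],0.6],
    [[0,0,0],[0,0,0],0.6],
    [[0,0,0],[0,0,0],0.6],
    [[0,0,0],[0,0,0],0.6],
    [[0,0,0],[0,0,0],0.6],
    [[0,0,0],[0,0,0],0.6],
  ],
  newtons=15,
)

```text
time_s: 12.93
tool_pos: [0.4276, 0.3642, -0.0023]
tool_rot: [180.0, 0.0, 129.8]
force: [0.2, -0.1, 1.3]
grip_width: 0.0556
grasp_force: 15.0
```

Emit:
drive_tool(
  moves=[
    [[0,0,-20],[0,0,0],0.6],
    [[0,0,-35],[0,0,0],0.6],
    [[0,0,-35],[0,0,0],0.6],
    [[0,0,-35],[0,0,0],0.6],
    [[0,0,-40],[0,0,0],0.6],
    [[-25,-10,0],[0,0,0],0.6],
    [[-30,-10,0],[0,0,0],0.6],
    [[-30,-10,0],[0,0,0],0.6],
    [[-30,-10,0],[0,0,0],0.6],
    [[-30,-10,0],[0,0,0],0.6],
    [[-30,-10,0],[0,0,0],0.6],
    [[0,0,0],[0,0,0],0.6],
  ],
)

```text
time_s: 13.93
tool_pos: [0.4962, 0.1833, 0.162]
tool_rot: [-179.9, 0.2, 129.2]
force: [0.6, -1.0, -0.3]
grip_width: 0.0555
grasp_force: 15.0
```

Run:
```python
from h import *
np.set_printoptions(precision=4,suppress=True)
print(shift([.5714,.0316,.16],129.8))
```

```text
pos [0.4962 0.1833 0.162 ] [-179.8625    0.2233  129.1851] q [ 24.6326  10.9929 -52.5979 103.0342   9.5048  70.5766   8.5321] t 13.9333
(array([-165.1,  -37.5,    2.8]), np.float64(-0.011))
```

Emit:
drive_tool(
  moves=[
    [[-30,-7.5,0],[0,0,0],0.6],
    [[-30,-7.5,0],[0,0,0],0.6],
    [[-30,-7.5,0],[0,0,0],0.6],
    [[-25,-5,0],[0,0,0],0.6],
    [[-20,-4,0],[0,0,0],0.6],
    [[-10,-2,0],[0,0,0],0.6],
    [[0,0,0],[0,0,0],0.6],
    [[0,0,0],[0,0,0],0.6],
    [[0,0,0],[0,0,0],0.6],
  ],
)

```text
time_s: 14.68
tool_pos: [0.5594, 0.0608, 0.1627]
tool_rot: [180.0, -0.1, 129.9]
force: [0.9, -0.5, -0.7]
grip_width: 0.0554
grasp_force: 15.0
```

Run:
```python
from h import *
np.set_printoptions(precision=4,suppress=True)
print(shift([.5714,.0316,.102],129.8))
```

```text
pos [0.5594 0.0608 0.1627] [179.988   -0.0538 129.9144] q [ 32.5798  15.0515 -47.7073  98.6271  11.6309  71.4896  22.0427] t 14.6833
(array([-30.1,  -9.6,  60.6]), np.float64(0.002))
```

Emit:
drive_tool(
  moves=[
    [[-10,-3,0],[0,0,0],0.6],
    [[-10,-3,0],[0,0,0],0.6],
    [[-10,-3.5,0],[0,0,0],0.6],
    [[0,0,15],[0,0,0],0.6],
    [[0,0,15],[0,0,0],0.6],
    [[0,0,0],[0,0,0],0.6],
    [[0,0,0],[0,0,0],0.6],
    [[0,0,0],[0,0,0],0.6],
  ],
)

```text
time_s: 15.35
tool_pos: [0.5726, 0.0291, 0.1333]
tool_rot: [180.0, 0.0, 129.8]
force: [0.0, 0.4, -0.5]
grip_width: 0.0553
grasp_force: 15.0
```

Run:
```python
from h import *
np.set_printoptions(precision=4,suppress=True)
print(shift([.5714,.0316,.102],129.8))
p,_=env.read_camera("top");c=env.get_calibration("top")
for ce,s in blobs(red(p),15):
    w=ray(c,*ce,.16)
    if abs(w[0]-.57)<.05 and abs(w[1]-.03)<.05: print(ce,s)
```

```text
pos [0.5726 0.0291 0.1333] [179.9667   0.0242 129.751 ] q [ 33.6437  17.8172 -46.0308  99.1954  13.6732  68.7465  23.7413] t 15.35
(array([ 2.7,  0.6, 31.3]), np.float64(-0.001))
```

Emit:
drive_tool(
  moves=[
    [[2.7,0.6,0],[0,0,0],0.6],
    [[0,0,7],[0,0,0],0.6],
    [[0,0,7],[0,0,0],0.6],
    [[0,0,4],[0,0,0],0.6],
    [[0,0,3],[0,0,0],0.6],
    [[0,0,3],[0,0,0],0.6],
    [[0,0,3],[0,0,0],0.6],
    [[0,0,0],[0,0,0],0.6],
    [[0,0,0],[0,0,0],0.6],
  ],
)

```text
time_s: 16.15
tool_pos: [0.5708, 0.0318, 0.1055]
tool_rot: [-180.0, -0.0, 129.8]
force: [0.7, -0.0, 0.0]
grip_width: 0.0553
grasp_force: 15.0
```

Emit:
drive_tool(
  moves=[
    [[0,0,1.5],[0,0,0],0.6],
    [[0,0,1],[0,0,0],0.6],
    [[0,0,0.5],[0,0,0],0.6],
    [[0,0,0],[0,0,0],0.6],
  ],
)

```text
time_s: 16.48
tool_pos: [0.5709, 0.0319, 0.1028]
tool_rot: [180.0, 0.0, 129.8]
force: [-0.2, 0.3, -0.8]
grip_width: 0.0555
grasp_force: 15.0
```

Emit:
drive_tool(
  moves=[
    [[0,0,0.5],[0,0,0],0.6],
    [[0,0,0.5],[0,0,0],0.6],
    [[0,0,0],[0,0,0],0.6],
  ],
)

```text
time_s: 16.73
tool_pos: [0.571, 0.0318, 0.1026]
tool_rot: [-180.0, 0.0, 129.8]
force: [-1.9, -1.2, 6.2]
grip_width: 0.0552
grasp_force: 15.0
```

Emit:
drive_tool(
  moves=[
    [[0,0,0.5],[0,0,0],0.6],
    [[0,0,0],[0,0,0],0.6],
  ],
)

```text
time_s: 16.9
tool_pos: [0.5711, 0.0318, 0.1026]
tool_rot: [-180.0, 0.1, 129.8]
force: [-3.2, -0.1, 9.2]
grip_width: 0.0557
grasp_force: 15.0
```

Contact came at the expected seat height, so I'll release and rise.

Emit:
drive_tool(
  moves=[
    [[0,0,-1],[0,0,0],0.6],
    [[0,0,0],[0,0,0],0.3],
    [[0,0,0],[0,0,0],0.2],
    [[0,0,0],[0,0,0],0.1],
    [[0,0,0],[0,0,0],0.1],
    [[0,0,0],[0,0,0],0.1],
    [[0,0,-10],[0,0,0],0.1],
    [[0,0,-20],[0,0,0],0.1],
    [[0,0,-25],[0,0,0],0.1],
    [[25,0,0],[0,0,0],0.1],
    [[30,0,0],[0,0,0],0.1],
    [[30,0,0],[0,0,0],0.1],
  ],
)

```text
time_s: 17.9
tool_pos: [0.5165, 0.0978, 0.1582]
tool_rot: [179.9, 0.0, 129.7]
force: [-0.1, 1.1, 0.9]
grip_width: 0.0783
grasp_force: 0.0
```

Emit:
drive_tool(
  moves=[
    [[30,0,0],[0,0,0],0.1],
    [[30,0,0],[0,0,0],0.1],
    [[0,0,0],[0,0,0],0.1],
  ],
)

```text
time_s: 18.15
tool_pos: [0.4744, 0.1493, 0.1581]
tool_rot: [180.0, -0.0, 130.3]
force: [-0.2, 0.9, -0.8]
grip_width: 0.0782
grasp_force: 0.0
```

Run:
```python
from h import *
np.set_printoptions(precision=4,suppress=True)
c=env.get_calibration("top")
p,_=env.read_camera("top");d=np.median([env.read_camera("top")[1] for _ in range(3)],0)
P=np.array([pt(c,d,u,v) for u in range(276,318) for v in range(198,236)]);P=P[(P[:,2]>.118)&(P[:,2]<.14)]
A=np.c_[P[:,:2],np.ones(len(P))];k=np.linalg.lstsq(A,P[:,2],rcond=None)[0]
print("lid",P.mean(0),len(P),"tilt deg",np.degrees(k[:2]),np.ptp(P,axis=0), "zstd",P[:,2].std())
print(shift([.517,.0967,.065],129.8))
cv2.imwrite("pics/seat.png",cv2.resize(p[160:280,220:420],None,fx=4,fy=4,interpolation=3))
```

```text
lid [0.5733 0.0325 0.1264] 522 tilt deg [0.8576 0.3073] [0.0557 0.0552 0.0122] zstd 0.0018266368361947762
pos [0.4789 0.1425 0.1576] [179.9777   0.0644 129.7059] q [ 30.5464   6.0911 -52.3979 107.1953   5.2205  69.1174  16.1494] t 18.35
(array([-59.5,   0.1,  92.7]), np.float64(-0.002))
```

View pics/seat.png

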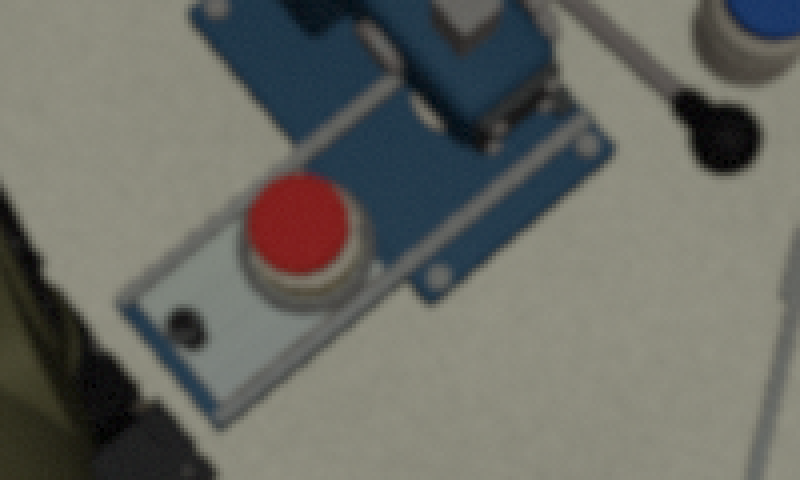

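The lid sits level on the jar at crop (298,222), with its top at 126.4 mm and under 1° of tilt. Next I'll pinch the handle at crop (187,328).

Emit:
drive_tool(
  moves=[
    [[-20,0,0],[0,0,0],0.1],
    [[-20,0,0],[0,0,0],0.1],
    [[-19.5,0,0],[0,0,0],0.1],
    [[0,0,0],[0,0,0],0.1],
    [[0,0,25],[0,0,0],0.1],
    [[0,0,25],[0,0,0],0.1],
    [[0,0,25],[0,0,0],0.1],
    [[0,0,17],[0,0,0],0.1],
    [[0,0,0],[0,0,0],0.1],
  ],
)

```text
time_s: 19.1
tool_pos: [0.5139, 0.0955, 0.0611]
tool_rot: [-179.7, -0.3, 129.6]
force: [-1.0, -0.6, -0.9]
grip_width: 0.0782
grasp_force: 0.0
```

Emit:
drive_tool(
  moves=[
    [[0,0,0],[0,0,0],0.85],
    [[0,0,0],[0,0,0],0.85],
    [[0,0,0],[0,0,0],0.85],
    [[0,0,0],[0,0,0],0.85],
    [[0,0,0],[0,0,0],0.85],
    [[0,0,0],[0,0,0],0.85],
    [[0,0,0],[0,0,0],0.85],
    [[0,0,0],[0,0,0],0.85],
    [[0,0,0],[0,0,0],0.85],
    [[0,0,0],[0,0,0],0.85],
    [[0,0,0],[0,0,0],0.85],
    [[0,0,0],[0,0,0],0.85],
  ],
  newtons=10,
)

```text
time_s: 20.1
tool_pos: [0.5165, 0.0978, 0.0652]
tool_rot: [180.0, 0.0, 129.8]
force: [0.8, 0.2, -0.3]
grip_width: 0.0173
grasp_force: 10.0
```

Emit:
drive_tool(
  moves=[
    [[-1.5,0,0],[0,0,0],0.85],
    [[-3,0,0],[0,0,0],0.85],
    [[-4,0,0],[0,0,0],0.85],
    [[-5,0,0],[0,0,0],0.85],
    [[-5,0,0],[0,0,0],0.85],
    [[-5,0,0],[0,0,0],0.85],
    [[-5,0,0],[0,0,0],0.85],
    [[-5,0,0],[0,0,0],0.85],
    [[-5,0,0],[0,0,0],0.85],
    [[-5,0,0],[0,0,0],0.85],
    [[-5,0,0],[0,0,0],0.85],
    [[-5,0,0],[0,0,0],0.85],
  ],
)

```text
time_s: 21.1
tool_pos: [0.551, 0.0564, 0.0652]
tool_rot: [180.0, -0.0, 129.8]
force: [1.4, 5.2, -0.8]
grip_width: 0.0176
grasp_force: 10.0
```

Emit:
drive_tool(
  moves=[
    [[-5,0,0],[0,0,0],0.85],
    [[-5,0,0],[0,0,0],0.85],
    [[-5,0,0],[0,0,0],0.85],
    [[-5,0,0],[0,0,0],0.85],
    [[-5,0,0],[0,0,0],0.85],
    [[-5,0,0],[0,0,0],0.85],
    [[-4,0,0],[0,0,0],0.85],
    [[-4,0,0],[0,0,0],0.85],
    [[-3,0,0],[0,0,0],0.85],
    [[0,0,0],[0,0,0],0.85],
  ],
)

```text
time_s: 21.93
tool_pos: [0.5779, 0.0243, 0.0652]
tool_rot: [179.9, 0.1, 129.7]
force: [2.8, 3.2, -2.7]
grip_width: 0.0181
grasp_force: 10.0
```

Run:
```python
from h import *
np.set_printoptions(precision=4,suppress=True)
o=env.get_obs();dp=o["tool_pos"]-[.5165,.0978,.0652];print("moved along",dp@[.643,-.766,0],"across",dp@[.766,.643,0],o["tool_rot"],o["force"])
```

```text
moved along 0.0957674997462745 across -0.000251103515003538 [179.9129   0.0571 129.7311] [ 2.7748  3.174  -2.7376]
```

Emit:
drive_tool(
  moves=[
    [[-3,0,0],[0,0,0],0.85],
    [[-3,0,0],[0,0,0],0.85],
    [[-3,0,0],[0,0,0],0.85],
    [[-2,0,0],[0,0,0],0.85],
    [[-1.5,0,0],[0,0,0],0.85],
    [[-1,0,0],[0,0,0],0.85],
    [[0,0,0],[0,0,0],0.85],
  ],
)

```text
time_s: 22.52
tool_pos: [0.586, 0.0145, 0.0652]
tool_rot: [179.9, 0.0, 129.8]
force: [2.4, 4.4, -1.9]
grip_width: 0.0175
grasp_force: 10.0
```

Emit:
drive_tool(
  moves=[
    [[-1,0,0],[0,0,0],0.85],
    [[-1,0,0],[0,0,0],0.85],
    [[0,0,0],[0,0,0],0.85],
  ],
)

```text
time_s: 22.77
tool_pos: [0.587, 0.0134, 0.0652]
tool_rot: [179.9, -0.0, 129.8]
force: [1.3, 6.0, -1.2]
grip_width: 0.0173
grasp_force: 10.0
```

Emit:
drive_tool(
  moves=[
    [[-1,0,0],[0,0,0],0.85],
    [[-1,0,0],[0,0,0],0.85],
    [[0,0,0],[0,0,0],0.85],
  ],
)

```text
time_s: 23.02
tool_pos: [0.587, 0.0133, 0.0651]
tool_rot: [-180.0, -0.2, 129.8]
force: [-1.0, 6.9, 1.8]
grip_width: 0.0174
grasp_force: 10.0
```

Emit:
drive_tool(
  moves=[
    [[-1,0,0],[0,0,0],0.85],
    [[0,0,0],[0,0,0],0.85],
  ],
)

```text
time_s: 23.18
tool_pos: [0.587, 0.0133, 0.0651]
tool_rot: [-180.0, -0.2, 129.9]
force: [-2.4, 8.1, 3.5]
grip_width: 0.0177
grasp_force: 10.0
```

The slide is against its stop, after 110 mm of travel and with force building. I'll release the handle, rise clear, and turn 90° towards the lever ball.

Emit:
drive_tool(
  moves=[
    [[0,0,0],[0,0,0],0.3],
    [[0,0,0],[0,0,0],0.2],
    [[0,0,0],[0,0,0],0.2],
    [[0,0,0],[0,0,0],0.2],
    [[0,0,0],[0,0,0],0.2],
    [[0,0,-10],[0,0,0],0.2],
    [[0,0,-20],[0,0,0],0.2],
    [[0,0,-30],[0,0,0],0.2],
    [[0,0,-35],[0,0,0],0.2],
    [[0,0,-35],[0,0,0],0.2],
    [[0,0,-35],[0,0,0],0.2],
    [[0,0,-35],[0,0,0],0.2],
  ],
)

```text
time_s: 24.18
tool_pos: [0.5881, 0.0107, 0.2678]
tool_rot: [180.0, 0.1, 129.8]
force: [0.8, -0.2, -0.2]
grip_width: 0.0696
grasp_force: 0.0
```

Emit:
drive_tool(
  moves=[
    [[0,0,-35],[0,0,0],0.2],
    [[0,0,-35],[0,0,0],0.2],
    [[0,0,-35],[0,0,0],0.2],
    [[0,0,0],[0,0,0.11],0.2],
    [[0,0,0],[0,0,0.11],0.2],
    [[0,0,0],[0,0,0.11],0.2],
    [[0,0,0],[0,0,0.11],0.2],
    [[0,0,0],[0,0,0.11],0.2],
    [[0,0,0],[0,0,0.11],0.2],
    [[0,0,0],[0,0,0.11],0.2],
    [[0,0,0],[0,0,0.11],0.2],
    [[0,0,0],[0,0,0.11],0.2],
  ],
)

```text
time_s: 25.18
tool_pos: [0.5882, 0.0107, 0.371]
tool_rot: [180.0, 0.0, 72.7]
force: [0.0, 0.1, -0.2]
grip_width: 0.0694
grasp_force: 0.0
```

Emit:
drive_tool(
  moves=[
    [[0,0,0],[0,0,0.11],0.2],
    [[0,0,0],[0,0,0.11],0.2],
    [[0,0,0],[0,0,0.11],0.2],
    [[0,0,0],[0,0,0.11],0.2],
    [[0,0,0],[0,0,0.11],0.2],
    [[0,0,0],[0,0,0],0.2],
    [[0,0,0],[0,0,0],0.2],
  ],
)

```text
time_s: 25.77
tool_pos: [0.5883, 0.0108, 0.3708]
tool_rot: [180.0, -0.0, 41.7]
force: [-0.5, 0.5, 0.6]
grip_width: 0.0696
grasp_force: 0.0
```

Run:
```python
from h import *
np.set_printoptions(precision=4,suppress=True)
print(shift([.582,-.1728,.34],40))
```

```text
pos [0.5883 0.0108 0.3708] [179.9625  -0.0106  41.7154] q [ 26.8593  12.179  -37.0547  75.8383   7.3505  94.3242 -57.2938] t 25.7667
(array([-126.9,  132.8,   30.8]), np.float64(0.03))
```

Emit:
drive_tool(
  moves=[
    [[-21,22,0],[0,0,0],0.2],
    [[-21,22,0],[0,0,0],0.2],
    [[-21,22,0],[0,0,0],0.2],
    [[-21,22,0],[0,0,0],0.2],
    [[-21,22,0],[0,0,0],0.2],
    [[-21,22,0],[0,0,0],0.2],
    [[0,0,0],[0,0,0.03],0.2],
    [[0,0,0],[0,0,0],0.2],
    [[0,0,0],[0,0,0],0.2],
    [[0,0,0],[0,0,0],0.2],
  ],
)

```text
time_s: 26.6
tool_pos: [0.5819, -0.1698, 0.3705]
tool_rot: [-180.0, -0.0, 40.1]
force: [-0.3, -0.2, 0.1]
grip_width: 0.0696
grasp_force: 0.0
```

Run:
```python
from h import *
np.set_printoptions(precision=4,suppress=True)
print(shift([.582,-.1728,.276],40))
s=env.get_calibration("scene");p,d=env.read_camera("scene")
g=p[200:350,260:460];cv2.imwrite("pics/lev.png",cv2.resize(g,None,fx=4,fy=4,interpolation=3))
```

```text
pos [ 0.5819 -0.1698  0.3705] [-179.9927   -0.0481   40.0644] q [ 38.3322  13.7941 -30.8823  73.4145   7.0118  94.6255 -41.1807] t 26.6
(array([-1.9,  2.4, 94.5]), np.float64(0.001))
```

View pics/lev.png

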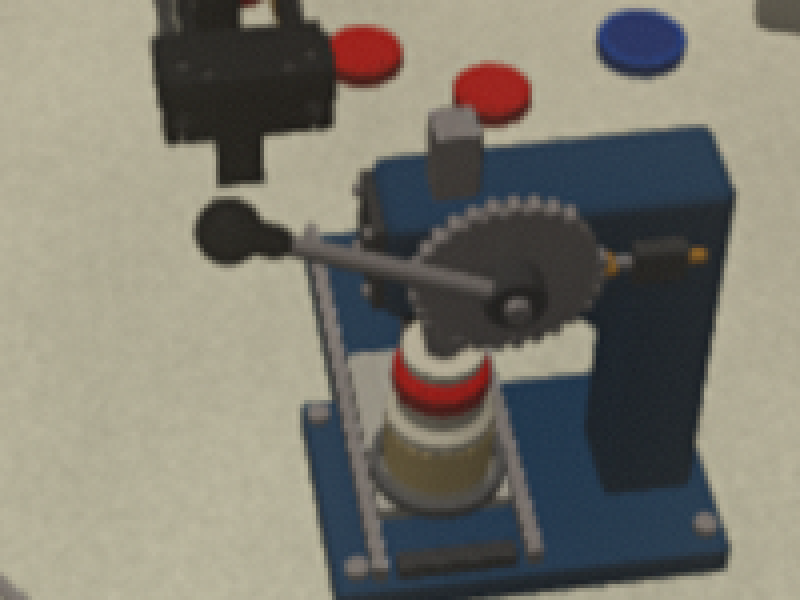

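The jar with the red lid is under the white foot (crop (440,350–500)), and the gripper is above the ball at (228,232). I'll descend on the ball.

Emit:
drive_tool(
  moves=[
    [[-2,2.4,10],[0,0,0],0.2],
    [[0,0,15],[0,0,0],0.2],
    [[0,0,15],[0,0,0],0.2],
    [[0,0,15],[0,0,0],0.2],
    [[0,0,15],[0,0,0],0.2],
    [[0,0,14],[0,0,0],0.2],
    [[0,0,10],[0,0,0],0.2],
    [[0,0,0],[0,0,0],0.2],
    [[0,0,0],[0,0,0],0.2],
  ],
)

```text
time_s: 27.4
tool_pos: [0.5814, -0.1744, 0.2757]
tool_rot: [-180.0, 0.0, 39.9]
force: [0.7, 0.1, 0.3]
grip_width: 0.0694
grasp_force: 0.0
```

Emit:
drive_tool(
  moves=[
    [[0,0,0],[0,0,0],0.8],
    [[0,0,0],[0,0,0],0.8],
    [[0,0,0],[0,0,0],0.8],
    [[0,0,0],[0,0,0],0.8],
    [[0,0,0],[0,0,0],0.8],
    [[0,0,0],[0,0,0],0.8],
    [[0,0,0],[0,0,0],0.8],
    [[0,0,0],[0,0,0],0.8],
    [[0,0,0],[0,0,0],0.8],
    [[0,0,0],[0,0,0],0.8],
  ],
  newtons=35,
)

```text
time_s: 28.23
tool_pos: [0.5808, -0.1738, 0.2763]
tool_rot: [-179.9, 0.0, 39.9]
force: [-4.9, 3.3, 3.5]
grip_width: 0.0328
grasp_force: 34.5
```

Emit:
drive_tool(
  moves=[
    [[-1.8,-1,4.1],[0,0,0],0.8],
    [[-1.8,0,4.2],[0,0,0],0.8],
    [[-1.6,0,4.2],[0,0,0],0.8],
    [[-1.6,0,4.3],[0,0,0],0.8],
    [[-1.4,0,4.3],[0,0,0],0.8],
    [[-1.3,0,4.4],[0,0,0],0.8],
    [[-1.1,0,4.4],[0,0,0],0.8],
    [[-1.1,0,4.4],[0,0,0],0.8],
    [[0,0,0],[0,0,0],0.8],
    [[0,0,0],[0,0,0],0.8],
  ],
)

```text
time_s: 29.07
tool_pos: [0.5723, -0.181, 0.2423]
tool_rot: [180.0, -0.0, 39.8]
force: [-2.2, 2.7, 3.3]
grip_width: 0.0325
grasp_force: 34.4
```

```bash
cat >> h.py <<'E'
from scipy.optimize import least_squares
def lever():
    "lever angle from TCP displacement since grip, force resolved"
    o=env.get_obs();p=o["tool_pos"]-[.5808,-.1738,.2763]
    y=-.1493+p@[.766,.643,0];z=.0703+p[2];a=np.arctan2(z,-y)
    f=o["force"];print("lever by TCP %.3f r %.1f dx %.1f fx %.1f fy %.1f fz %.1f w %.4f t %.1f"%(.44-a,1000*np.hypot(y,z),1000*p@[.643,-.766,0],f@[.643,-.766,0],f@[.766,.643,0],f[2],o["grip_width"],o["time_s"]))
E
python3 -c "
from h import *
lever()"
```

```text
lever by TCP 0.217 r 164.5 dx 0.0 fx -3.5 fy 0.1 fz 3.3 w 0.0325 t 29.1
```

Emit:
drive_tool(
  moves=[
    [[-0.9,0,4.4],[0,0,0],0.8],
    [[-0.9,0,4.5],[0,0,0],0.8],
    [[-0.6,0,4.5],[0,0,0],0.8],
    [[-0.6,0,4.5],[0,0,0],0.8],
    [[-0.4,0,4.5],[0,0,0],0.8],
    [[-0.4,0,4.5],[0,0,0],0.8],
    [[-0.1,0,4.5],[0,0,0],0.8],
    [[-0.1,0,4.6],[0,0,0],0.8],
    [[0,0,0],[0,0,0],0.8],
    [[0,0,0],[0,0,0],0.8],
  ],
)

```text
time_s: 29.9
tool_pos: [0.5694, -0.1834, 0.2063]
tool_rot: [180.0, -0.1, 39.8]
force: [-1.5, 2.8, 4.0]
grip_width: 0.0324
grasp_force: 34.3
```

```bash
python3 -c "
from h import *
lever()"
```

```text
lever by TCP 0.438 r 164.3 dx 0.0 fx -3.1 fy 0.6 fz 4.0 w 0.0324 t 29.9
```

Emit:
drive_tool(
  moves=[
    [[0.1,0,4.5],[0,0,0],0.8],
    [[0.1,0,4.5],[0,0,0],0.8],
    [[0.4,0,4.5],[0,0,0],0.8],
    [[0.4,0,4.5],[0,0,0],0.8],
    [[0.6,0,4.5],[0,0,0],0.8],
    [[0.6,0,4.5],[0,0,0],0.8],
    [[0.9,0,4.5],[0,0,0],0.8],
    [[0.9,0,4.5],[0,0,0],0.8],
    [[0,0,0],[0,0,0],0.8],
    [[0,0,0],[0,0,0],0.8],
  ],
)

```text
time_s: 30.73
tool_pos: [0.5722, -0.1811, 0.1704]
tool_rot: [180.0, -0.0, 39.8]
force: [-3.6, 3.2, 6.2]
grip_width: 0.0321
grasp_force: 34.7
```

Run:
```python
from h import *
from scipy.optimize import least_squares as ls
lever()
np.set_printoptions(precision=4,suppress=True)
s=env.get_calibration("scene");p,d=env.read_camera("scene")
cv2.imwrite("pics/end.png",cv2.resize(p[200:350,260:460],None,fx=4,fy=4,interpolation=3))
```

```text
lever by TCP 0.658 r 164.5 dx 0.0 fx -4.8 fy -0.7 fz 6.2 w 0.0321 t 30.7
```

View pics/end.png

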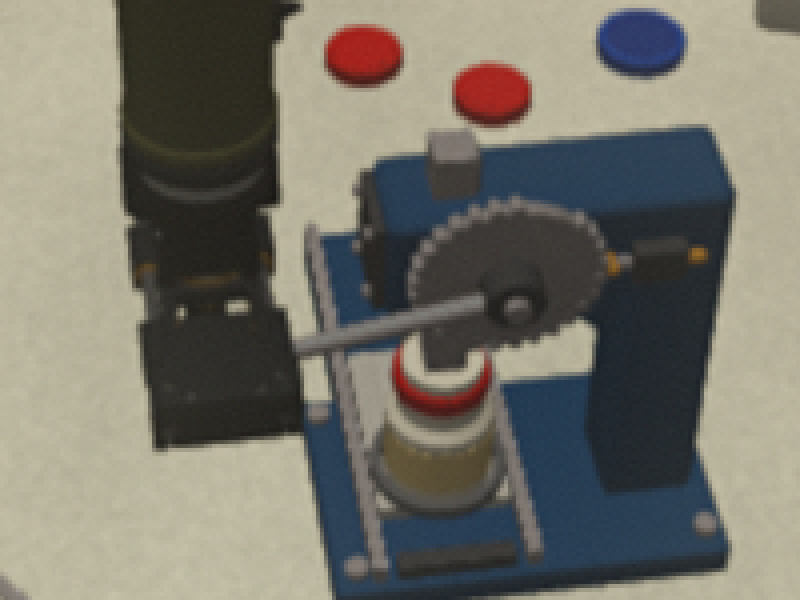

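The lever is down, the gripper still holds the ball, and the foot presses flat on the red lid. I'll check that it holds steady, then hand in.

Emit:
drive_tool(
  moves=[
    [[0,0,0],[0,0,0],0.8],
    [[0,0,0],[0,0,0],0.8],
    [[0,0,0],[0,0,0],0.8],
    [[0,0,0],[0,0,0],0.8],
    [[0,0,0],[0,0,0],0.8],
    [[0,0,0],[0,0,0],0.8],
  ],
)

```text
time_s: 31.28
tool_pos: [0.5722, -0.1811, 0.1704]
tool_rot: [180.0, -0.0, 39.8]
force: [-2.9, 2.3, 6.1]
grip_width: 0.0318
grasp_force: 34.7
```

```bash
python3 -c "
from h import *
lever()
print(env.sign_off())"
```

```text
lever by TCP 0.658 r 164.5 dx 0.0 fx -3.6 fy -0.7 fz 6.1 w 0.0318 t 31.3
the job is handed in; nothing more can be done
None
```

The job is handed in at about 31 s: the red lid is seated level on the jar, the slide is home against its stop, and the gripper still holds the lever at the third click (about 0.658 rad), with the foot pressing on the lid.

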